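# Clear a jammed copper blank from the shear's chute

### The arm

A 7-joint arm with a two-finger parallel gripper is mounted at the origin on the work surface. World frame = base frame: x ahead of the robot, y to its left, z up, the work surface at z = 0. Lengths are in m, angles in rad, forces in N, time in s.
With the tool pointing down it reaches from about 0.4 to 0.875 m from the base axis. Payload 19.3 kg.
Tool frame: the origin (TCP) lies at the very end of the fingers, on their centre line; the grasp point (between the pads) lies 19 mm behind it; z points along the fingers, y is the line along which they close (so a half turn about z gives the same grasp; the last joint's range is limited). The gripper opens to 85 mm and grips with 20 to 120 N. Pads are 22 mm wide; open, the fingers measure 114 mm over their backs; the gripper's body (76 mm by 85 mm) begins 54 mm behind the grasp point. The pads swing forward as they close: fully open they stand 13 mm farther back than shut.
Start: joints at [-1.321, 0.521, -0.036, 1.599, 0.021, 1.021, -0.113], TCP at [0.197, 0.593, 0.231] pointing down, gripper open.
Joint ranges: [-2.91, 2.91], [-0.3, 2.13], [-1.5, 1.42], [0.17, 2.43], [-1.26, 4.41], [0.16, 1.93], [-2.52, 2.52]. Speed limits (rad/s): [1.89, 1.89, 2.39, 2.39, 3.01, 3.01, 3.01].

### API

Orientations are given as [roll, pitch, yaw] about the fixed x, y, z axes, in that order (R = Rz(yaw) Ry(pitch) Rx(roll)).
In Python, from workcell import bot gives the robot as it stands. The module is installed in compiled form; this text tells all that it offers.
- The arm moves only by the tool apply_moves, never from a script. Its arguments are lists of equal length, an entry for each row: "claw": the finger opening in m, from 0 to 0.0854; "xyz": the shift along the tool's x, y, z in m, a list of three; "twist": the turn, a rotation vector about the tool's x, y, z in rad, a list of three. A call has 1 to 20 rows; each row shifts and turns the commanded pose from where the row before left it, along the tool's axes as they then stand; what a row does not reach is not made up. A row lasts 1/10 s, in which the tool goes at most 50 mm and 8.59 degrees, less where a joint would pass 70% of its speed; a pose out of reach is approached as far as the arm can. A call with a gripper value outside its range is refused whole. The fingers move at their own pace and stop on an object; "force" is the grip in N (left out, the last holds). Time passes only in rows, so rows that do not move let the fingers close. It gives the time, the measured TCP pose, the force, the opening and the grip force at its end, in the units of the state.
- bot.observe(): the state, without advancing time (a new reading comes with each control period).
- bot.grab_frame(name): name is "side" or "top" or "wrist"; returns a dict with "img" (480x640x3 uint8, red, green, blue), "vfov" (degrees; the focal length in pixels is half the picture's height over the tangent of half this angle, whatever the lens; pixels are square), "cx", "cy" (the principal point, pixels), "view" (4x4, takes a point from world to camera coordinates). Camera axes: x right, y up, looking along -z (the intrinsics and any distortion apply to the point x, -y, -z); pixel columns grow to the right and rows downward; lengths in m; the calibration is good to about 2 mm. A picture is of the moment at which its call begins. There is no depth.
- bot.job_done(): hands the job in; it is judged then, once.
Trained networks look in the newest picture that a camera, given by its name, has taken for a name from the list of things; names that differ only in an ending like _2 or _b are one class to them, and where a whole thing is asked for, a point or a joint stands for the part that bears it (a point fixed in the world has none). Each returns a list of dicts, best first, with "score" (0 to 1); they miss things now and then, are a little off and sometimes report something else, mostly with a low value. They report only what shows in the picture. A call takes as long as a camera call.
- bot.find_in(camera, query): "position" ([x, y, z] in m, in world coordinates, good to about 4 mm: the middle of the surface that is visible of it).
The state is a dict: "clock": time; "qpos": joint angles; "qd": joint speeds; "joint_efforts": joint torques, N m; "position": TCP position; "tool_rot": TCP orientation; "force": force on the tool from outside, world axes, zero at the start; "moment": the same for the moment, N m; "grip_width": finger opening in m; "finger_force": force on a finger pad.
Only numpy, scipy, OpenCV 4.12 (cv2) and the standard library are available. Lean on these libraries where they do the work, as an engineer would, in place of code of your own. Each camera call takes 0.05 s, during which the arm holds its last target. There are 200 camera calls.

### The job

A copper blank has jammed crosswise under the clear cover of the shear's discharge chute. Take the wooden-handled push rod from its rest, slide its white head in at the chute's lower end and push the blank back up until it lies wholly on the black rubber-lined plate above the cover, then lay the rod back in its rest. Then pick up the blank and lower it into the red tray, letting go only once it is down in the tray so that it lies flat; leave the jars, tools and finished blanks where they are.

Things in the scene. Friction and masses are not known exactly. Their poses are not given: they have to be found in the camera images.
- chute: Sloping aluminium discharge chute of the green bench shear, fixed. Origin: middle of its floor at the open lower end (outlet), 135 mm above the bench; y runs up the floor (18 deg slope) to the shear, x across, z square to the floor. Inside width 40 mm from y = 0 to 50 mm, flaring to 112 mm at y = 93 mm, then 112 mm to y = 290 mm. Smooth floor: a blank slides back down it. Walls 34 mm high below y = 120 mm, 12 mm above.
- cover: Clear 4 mm thick cover fixed over the chute; x and y axes as the chute's. Origin: middle of its upper lip's underside, at chute y = 120 mm and 34 mm above the chute's floor. It bridges the chute from chute y = 4 to 120 mm; the blank is jammed beneath it. The chute's lower end is open for a rod, and the bench before it is clear for holding a rod in line with the chute, except for the low bin.
- liner: Black rubber-lined plate above the cover in one plane with the chute's floor, open on top; a blank stays where it is left on it. Push it well up, to leave room for fingers between it and the cover. Origin: middle of its lower edge (chute y = 135 mm), x and y axes as the chute's; it reaches 155 mm up and is 112 mm wide. The shear, up to 620 mm tall, begins 165 mm up from here.
- blank_center (a point): Centre of the jammed copper blank, a loose flat bar 80 x 25 x 8 mm, about 140 g; x along its length, y along its width, z through its thickness. Within the first half second it has come to rest flat on the chute floor, across the chute but skewed up to about 15 deg either way, ends wedged on the flaring walls, its centre 83 to 88 mm up the chute. A push of 1 to 5 N up the chute frees it.
- rod_grip (a point): Middle of the push rod's handle, on its axis: where to hold it. x points to the head, z up as it lies. About 150 g, balanced some 30 mm ahead of here. Flat-sided wooden handle 24 mm wide (y), 26 mm high (z), from x = -95 to 50 mm; then a 10 mm round steel shaft; then a white flat-faced head 26 mm wide, 20 mm high, front face at x = 220 mm. At the start it lies level, 45 mm above the bench.
- rod_tip (a point): Centre of the front face of the rod's white head; same axes as rod_grip.
- rest: Dark wooden rod rest, fixed, with two open-topped forks. Origin on the bench below the handle's middle when the rod is home (rod_grip 45 mm above it); x along the rod to its head, z up. Fork at x = -55 mm carries the handle (seat 32 mm high, gap 40 mm wide, cheeks to 46 mm); fork at x = 125 mm carries the shaft (seat 40 mm, gap 36 mm, cheeks to 54 mm).
- bin: Grey bin fixed on the bench under the outlet, 130 x 125 x 45 mm, origin under its middle; two finished blanks lie in it. A rod held in line with the chute passes over it.
- red_tray_in (a point): Middle of the inner floor of the red tray, fixed: 115 (x) x 140 (y) x 22 mm outside, walls and floor 4 mm, empty, open on top. It stands left or right of the robot; a blue tray of the same size, with enamelled tiles in it, stands on the other side.
- finished_a_center (a point): Centre of a finished blank lying in the grey bin; leave it alone.
- finished_b_center (a point): Centre of the other finished blank lying in the grey bin; leave it alone.
- jar_a: Small enamel jar, 52 mm wide and 55 mm high, origin under its base; leave it alone.
- jar_b: Another such jar; leave it alone.
- brush: Brush lying on the bench; leave it alone.
- file: Flat file with a blue handle lying on the bench, about 230 mm long; leave it alone.

How it is judged:
On the way, in this order (a step that is already met when the one before it is completed fails the run):
1. the blank has been pushed up by the rod until it lies on the rubber-lined plate, clear of the cover (y of blank_center in the frame of chute above 0.147 m and z of blank_center in the frame of chute below 0.02 m and y of rod_tip in the frame of chute above 0.09 m and distance between rod_tip and blank_center below 0.07 m), for 0.1 s.
2. the rod is back in its rest and let go, the blank still lying on the plate (y of blank_center in the frame of chute above 0.14 m and z of blank_center in the frame of chute below 0.02 m and horizontal distance between rod_grip and rest below 0.035 m and z of rod_grip in the frame of rest below 0.051 m and angle between rod_grip's own z axis and vertical below 0.1 rad and angle between the x axis of rod_grip and the x axis of rest, either way round below 0.15 rad and contact force between the fingers and rod below 0.1 N), for 0.1 s.
3. the blank is lowered into the red tray while still held (contact force between the fingers and blank above 0.3 N and z of blank_center in the frame of red_tray_in below 0.03 m and horizontal distance between blank_center and red_tray_in below 0.06 m).
At the end, for the whole second after the job is handed in: The freed blank lies flat on the floor of the red tray (within 7 degrees of level) at rest and released; the rod lies level in both forks of its rest, within 35 mm of its home place and 8 degrees of its direction, released (horizontal distance between blank_center and red_tray_in below 0.06 m and z of blank_center in the frame of red_tray_in below 0.008 m and (angle between blank_center's own z axis and vertical below 0.12 rad or angle between blank_center's own z axis and vertical above 3.02 rad) and linear speed of each of blank, rod below 0.02 m/s and horizontal distance between rod_grip and rest below 0.035 m and z of rod_grip in the frame of rest below 0.051 m and angle between rod_grip's own z axis and vertical below 0.1 rad and angle between the x axis of rod_grip and the x axis of rest, either way round below 0.15 rad); the robot touches nothing.
It fails at once if a jar, tool or finished blank is moved more than 20 mm (distance of any of finished_a_center, finished_b_center, jar_a, jar_b, brush, file from where it was at the start of the episode above 0.02 m).
It also fails if it takes over 64 s, if anything falls off the work surface, if the arm or the gripper's body presses on something with over 40 N, if the wrist force passes 120 N, or if a joint passes its speed limit or range.

## Working session

There is one attempt and no reset: what is moved stays moved. The work goes in short steps, Python scripts to look and compute and a tool call to move; the robot and the scene stay as the last step left them, time stands still between calls to the robot, and variables do not carry over. Pictures are saved under pics/ and viewed, at most 12 in all, crops included, and the job is handed in when it is done.

Besides the shell and the picture viewer there is one more tool, called after "Request:" as name(argument=value, ...), one argument or row to a line, values as JSON. apply_moves: Moves the arm, as the interface text tells. Its arguments: {"type":"object","properties":{"claw":{"type":"array"},"xyz":{"type":"array"},"twist":{"type":"array"},"force":{"type":"number"}},"required":["claw","xyz","twist"]}

```bash
mkdir -p pics
python3 - <<'E'
from workcell import bot
import cv2, numpy as np
s=bot.observe(); print(s)
for c in ["side","top"]:
    f=bot.grab_frame(c); cv2.imwrite(f"pics/{c}0.png",f["img"][:,:,::-1]); print(c,f["vfov"],f["cx"],f["cy"],np.round(f["view"],4).tolist())
    for q in ["chute","cover","liner","blank_center","rod_grip","rod_tip","rest","bin","red_tray_in","jar_a","brush","file"]:
        try: print(q,[(np.round(d["position"],3).tolist(),round(d["score"],2)) for d in bot.find_in(c,q)][:3])
        except Exception as e: print(q,e)
E
```

```text
{'clock': 0.0, 'qpos': array([-1.32120604,  0.5220398 , -0.03633103,  1.59998186,  0.02120882,
        1.02110539, -0.1128092 ]), 'qd': array([-0.00068941,  0.00075676, -0.00117086, -0.00059541, -0.00190293,
       -0.00111399, -0.00114175]), 'joint_efforts': array([ 5.74578426e-04, -9.27108836e+01,  1.97993517e+00, -3.69928551e+01,
        1.77953881e-02,  8.22471105e-03,  2.51480671e-06]), 'position': array([0.19641073, 0.59298817, 0.23071899]), 'tool_rot': array([-3.14044687e+00,  8.74453730e-05,  2.82179053e+00]), 'force': array([ 0.00671152,  0.80445546, -0.25108508]), 'moment': array([-0.03961641,  0.0258539 , -0.01277774]), 'finger_force': 0.0, 'grip_width': 0.08535493104718966}
side 43.88657362687316 313.7662496836866 236.06009946353458 [[0.7194, -0.6945, 0.0048, -0.3799], [0.5276, 0.551, 0.6466, -0.3311], [-0.4517, -0.4626, 0.7629, -1.28], [0.0, 0.0, 0.0, 1.0]]
chute [([0.606, 0.161, 0.194], 0.66)]
cover [([0.608, 0.082, 0.19], 0.65)]
liner [([0.611, 0.218, 0.204], 0.85)]
blank_center []
rod_grip [([0.422, -0.23, 0.051], 0.66), ([0.412, -0.174, 0.008], 0.44)]
rod_tip [([0.42
[... 524 characters left out ...]
0.1615, -0.5062], [-0.1614, 0.0099, 0.9868, -1.1458], [0.0, 0.0, 0.0, 1.0]]
chute [([0.608, 0.173, 0.197], 0.57)]
cover [([0.608, 0.086, 0.188], 0.98)]
liner [([0.607, 0.225, 0.198], 0.72)]
blank_center [([0.418, -0.165, 0.005], 0.58), ([0.432, 0.33, 0.054], 0.51)]
rod_grip [([0.426, -0.208, 0.061], 0.69)]
rod_tip [([0.429, -0.21, 0.056], 0.76), ([0.702, -0.31, 0.052], 0.2)]
rest [([0.418, -0.166, 0.001], 0.57)]
bin [([0.613, -0.054, 0.001], 0.86), ([0.431, 0.328, 0.055], 0.2)]
red_tray_in [([0.412, 0.2, -0.0], 0.7)]
jar_a [([0.698, -0.312, 0.053], 0.97), ([0.431, 0.331, 0.056], 0.74)]
brush []
file [([0.28, 0.351, 0.013], 0.89), ([0.606, 0.085, 0.192], 0.43), ([0.639, -0.062, 0.007], 0.32)]
```

View pics/side0.png

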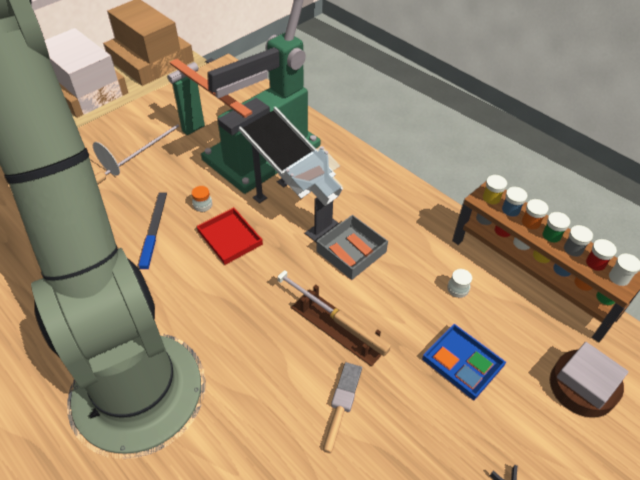

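View pics/top0.png

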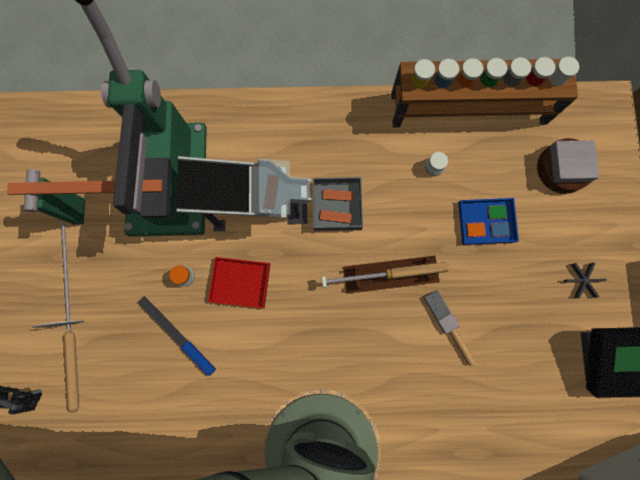

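The side view shows the rod with its white head at about (283,276) and handle end at (387,350), the liner at (280,140), the cover at (315,175) and the red tray at (230,235). In the top view the chute runs left from its outlet at about (308,190), and the rod runs from (323,282) to (447,271). I'll enlarge both areas for precise points.

Run:
```python
import cv2, numpy as np
t=cv2.imread("pics/top0.png"); s=cv2.imread("pics/side0.png")
def mk(im,x0,y0,w,h,k,n):
    c=cv2.resize(im[y0:y0+h,x0:x0+w],None,fx=k,fy=k,interpolation=cv2.INTER_CUBIC)
    for x in range((x0+9)//10*10,x0+w,10):
        cv2.line(c,((x-x0)*k,0),((x-x0)*k,6 if x%50 else 14),(255,255,0),1)
        if x%20==0: cv2.putText(c,str(x),((x-x0)*k-8,22),0,.33,(255,255,0),1)
    for y in range((y0+9)//10*10,y0+h,10):
        cv2.line(c,(0,(y-y0)*k),(6,(y-y0)*k),(255,255,0),1)
        cv2.putText(c,str(y),(8,(y-y0)*k+4),0,.33,(255,255,0),1)
    return c
a=mk(t,170,145,200,90,4,0); b=mk(t,300,245,160,60,5,0)
cv2.imwrite("pics/tc.png",np.vstack([a[:, :800],b[:240,:800]]) )
cv2.imwrite("pics/sc.png",mk(s,230,95,160,120,5,0))
```

```text
(no output)
```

View pics/tc.png

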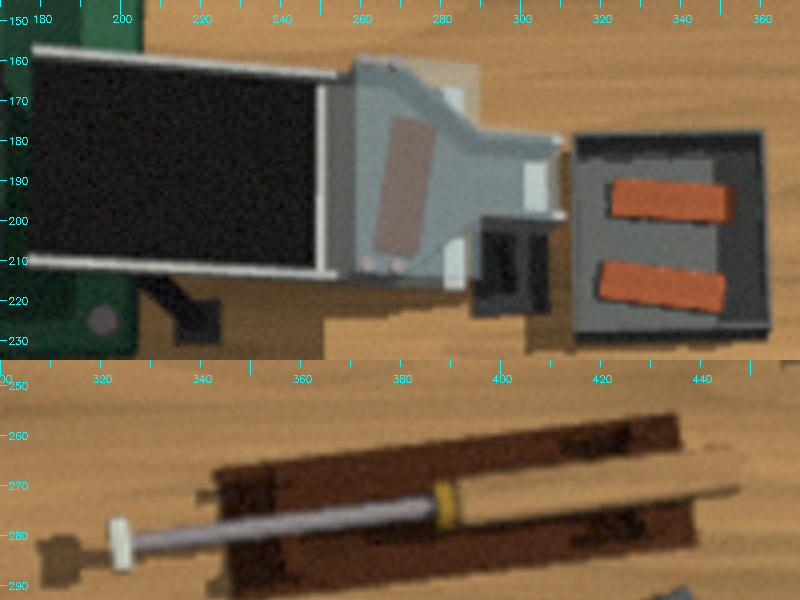

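View pics/sc.png

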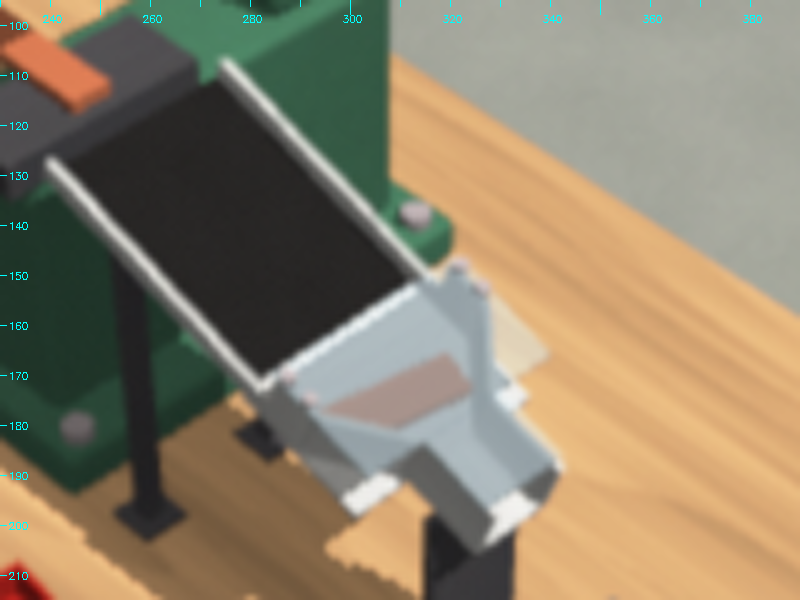

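The top crop shows the chute outlet wall tops at (310.5,180) and (311,199), the liner edge at (250,165)–(250,212), and the blank's corners at (268,174), (279,176), (274,209) and (263,207). The rod head's front is at (322,282) and its handle end at (448,272). The side crop shows the liner's lower corners at (282,172) and (315,152). Next I'll fit poses to these.

```bash
cat > h.py <<'E'
import numpy as np
from scipy.spatial.transform import Rotation as R
from scipy.optimize import least_squares
from workcell import bot
CAM={"side":(43.88657362687316,313.7662496836866,236.06009946353458,[[0.7194,-0.6945,0.0048,-0.3799],[0.5276,0.551,0.6466,-0.3311],[-0.4517,-0.4626,0.7629,-1.28],[0,0,0,1]]),
"top":(53.78597842952402,325.7217231141928,243.244503251795,[[-0.0212,-0.9998,0.0066,-0.0156],[0.9867,-0.0199,0.1615,-0.5062],[-0.1614,0.0099,0.9868,-1.1458],[0,0,0,1]])}
def proj(c,P):
    v,cx,cy,V=CAM[c]; f=240/np.tan(np.radians(v/2)); V=np.array(V)
    q=np.atleast_2d(P)@V[:3,:3].T+V[:3,3]
    return np.c_[cx+f*q[:,0]/-q[:,2], cy-f*q[:,1]/-q[:,2]]
def onz(c,uv,z):
    v,cx,cy,V=CAM[c]; f=240/np.tan(np.radians(v/2)); V=np.array(V)
    d=V[:3,:3].T@np.array([(uv[0]-cx)/f,-(uv[1]-cy)/f,-1]); o=-V[:3,:3].T@V[:3,3]
    return o+d*(z-o[2])/d[2]
def chuteR(yaw): return (R.from_euler('z',yaw)*R.from_euler('x',18,degrees=True)).as_matrix()
E
python3 - <<'E'
from h import *
T=[((-.057,.29,.012),(0,0))]
# centre-line points (top): (chute yz, row/col), and full points
def w(p,P): return np.array([p[0],p[1],.135])+np.atleast_2d(P)@chuteR(p[2]).T
def res(p):
    a=proj("top",w(p,[[-.0,.0,.034],[0,.135,0],[0,.2,.012],[0,.28,.012],[0,.12,.034]]))
    r=[a[0]-[310.7,189.5],a[1]-[250,188.5],]
    r=np.concatenate(r+[[a[4][0]-259]])
    cl=lambda u:183.5+(u-178)*5/76
    r2=[a[2,1]-cl(a[2,0]),a[3,1]-cl(a[3,0])]
    s=proj("side",w(p,[[-.056,.135,0],[.056,.135,0],[-.056,.29,.012],[.056,.29,.012]]))
    return np.concatenate([r,r2,(s-[[282,172],[315,152],[240,127],[275,107]]).ravel()])
s=least_squares(res,[.61,.0,0],loss='soft_l1'); p=s.x; print(p,np.round(res(p),1))
# blank
for px in [(268,174),(279,176),(274,209),(263,207)]:
    f=lambda q: (proj("top",w(p,[q[0],q[1],.008]))[0]-px)
    print("blank chute",least_squares(f,[0,.08]).x.round(4))
for n,uv,z in [("headface",(322,282),.055),("collar",(387,274),.05),("end",(448,272),.056),("restL",(345,279),.01),("restR",(437.5,268),.01)]:
    print(n,onz("top",uv,z).round(4))
for n,uv,z in [("S head",(281,276),.045),("S end",(388,350),.045)]: print(n,onz("side",uv,z).round(4))
for q in ["red_tray_in","cover","liner"]: pass
print("tray",[onz("top",u,.022).round(3)[:2] for u in [(213,257),(270,260),(267,307),(209,304)]])
E
```

```text
[0.61149038 0.0159264  0.00651416] [ 0.6 -0.7 -0.3  0.7  0.1 -0.4 -0.2 -0.8  0.9 -1.2 -0.4  1.4 -0.3 -0.1
  0.3]
blank chute [0.0362 0.0945]
blank chute [0.0333 0.0689]
blank chute [-0.0451  0.0814]
blank chute [-0.0417  0.1065]
headface [ 0.4077 -0.0148  0.055 ]
collar [ 0.4245 -0.1754  0.05  ]
end [ 0.4258 -0.3247  0.056 ]
restL [ 0.4177 -0.0735  0.01  ]
restR [ 0.441  -0.3108  0.01  ]
S head [ 0.4058 -0.0136  0.045 ]
S end [ 0.4402 -0.323   0.045 ]
tray [array([0.479, 0.26 ]), array([0.469, 0.116]), array([0.351, 0.123]), array([0.361, 0.268])]
```

Request:
apply_moves(
  claw=[0.06,0.06,0.06,0.06,0.06,0.06,0.06,0.06,0.06,0.06,0.06,0.06,0.06,0.06,0.06,0.06,0.06,0.06,0.06,0.06],
  xyz=[
    [0,0,0],
    [0,0,0],
    [0,0,0],
    [0,0,0],
    [0,0,0],
    [0,0,0],
    [0,0,0],
    [0,0,0],
    [-0.0348,0.0174,0],
    [-0.0348,0.0174,0],
    [-0.0348,0.0174,0],
    [-0.0348,0.0174,0],
    [-0.0348,0.0174,0],
    [-0.0348,0.0174,0],
    [-0.0348,0.0174,0],
    [-0.0348,0.0174,0],
    [-0.0348,0.0174,0],
    [-0.0348,0.0174,0],
    [-0.0348,0.0174,0],
    [-0.0348,0.0174,0],
  ],
  twist=[
    [0,0,0.1427],
    [0,0,0.1427],
    [0,0,0.1427],
    [0,0,0.1427],
    [0,0,0.1427],
    [0,0,0.1427],
    [0,0,0.1427],
    [0,0,0.1427],
    [0,0,0],
    [0,0,0],
    [0,0,0],
    [0,0,0],
    [0,0,0],
    [0,0,0],
    [0,0,0],
    [0,0,0],
    [0,0,0],
    [0,0,0],
    [0,0,0],
    [0,0,0],
  ],
  force=60,
)

```text
clock: 3.3
position: [0.4503, 0.1996, 0.2315]
tool_rot: [3.141, -0.0, 1.68]
force: [1.5, 1.4, -0.6]
grip_width: 0.0599
finger_force: 0.0
```

Request:
apply_moves(
  claw=[0.05,0.05,0.05,0.05,0.05,0.05,0.05,0.05,0.05,0.05,0.05,0.05,0.05,0.05,0.05,0.05],
  xyz=[
    [-0.0313,-0.0048,0],
    [-0.0313,-0.0048,0],
    [-0.0313,-0.0048,0.005],
    [-0.0313,-0.0048,0.007],
    [-0.0313,-0.0048,0.008],
    [-0.0313,-0.0048,0.01],
    [-0.0313,-0.0048,0.01],
    [-0.0313,-0.0048,0.01],
    [-0.0313,-0.0048,0.01],
    [-0.0313,-0.0048,0.01],
    [-0.0313,-0.0048,0.01],
    [-0.0313,-0.0048,0.01],
    [-0.0313,-0.0048,0.01],
    [-0.0313,-0.0048,0.01],
    [0,0,0],
    [0,0,0],
  ],
  twist=[
    [0,0,0],
    [0,0,0],
    [0,0,0],
    [0,0,0],
    [0,0,0],
    [0,0,0],
    [0,0,0],
    [0,0,0],
    [0,0,0],
    [0,0,0],
    [0,0,0],
    [0,0,0],
    [0,0,0],
    [0,0,0],
    [0,0,0],
    [0,0,0],
  ],
)

```text
clock: 4.9
position: [0.4304, -0.2423, 0.1211]
tool_rot: [-3.141, -0.0, 1.679]
force: [0.5, 0.5, 0.7]
grip_width: 0.0497
finger_force: 0.0
```

Run:
```python
from h import *
import cv2
ims=[]
f=bot.grab_frame("wrist"); a=f["img"][:,:,::-1].copy()
V=np.array(f["view"]); F=240/np.tan(np.radians(f["vfov"]/2))
d=np.array([-.1085,.994,0]); g=np.array([.4303,-.2329,.045])
for t in (-.095,-.055,0,.05,.125,.22):
    P=V[:3,:3]@(g+d*t)+V[:3,3]; u=(f["cx"]+F*P[0]/-P[2],f["cy"]-F*P[1]/-P[2]); print(t,np.round(u,1),P[2].round(3))
    if P[2]<0 and 0<u[0]<640 and 0<u[1]<480: cv2.circle(a,(int(u[0]),int(u[1])),4,(255,255,0),-1)
cv2.imwrite("pics/w1.png",a); print(bot.observe()["position"])
print([(d["position"].round(3),d["score"]) for q in ("rod_grip","rest") for d in bot.find_in("wrist",q)])
```

```text
-0.095 [321.1 369.6] -0.253
-0.055 [321.1 318.9] -0.242
0 [321.1 241.1] -0.227
0.05 [321.1 161. ] -0.213
0.125 [321.   19.6] -0.193
0.22 [ 321.  -209.1] -0.167
[ 0.43070453 -0.24156839  0.12133928]Traceback (most recent call last):
  File "<stdin>", line 11, in <module>
AttributeError: 'list' object has no attribute 'round'. Did you mean: 'count'?
```

View pics/w1.png

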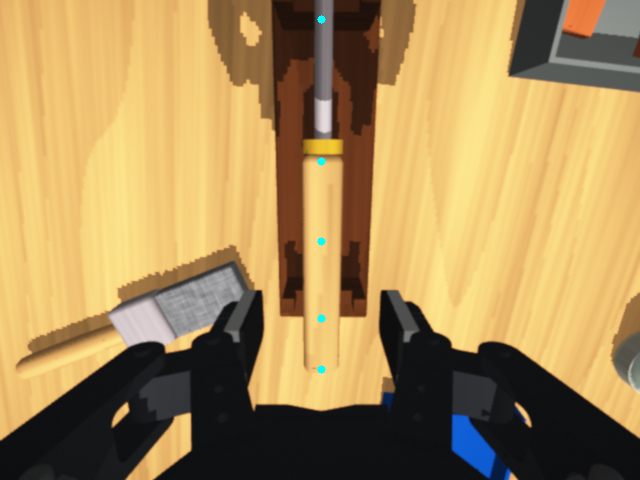

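The wrist view shows the handle centred between the fingers at about x=322, with its end at row 369, matching the fitted rod pose. I'll descend and grip.

Request:
apply_moves(
  claw=[0.05,0.05,0.05,0.05,0.05,0.05,0.05,0.02,0.02,0.02,0.02,0.02],
  xyz=[
    [0,0,0.02],
    [0,0,0.02],
    [0,0,0.02],
    [0,0,0.02],
    [0,0,0.01],
    [0,0,0.005],
    [0,0,0],
    [0,0,0],
    [0,0,0],
    [0,0,0],
    [0,0,0],
    [0,0,0],
  ],
  twist=[
    [0,0,0],
    [0,0,0],
    [0,0,0],
    [0,0,0],
    [0,0,0],
    [0,0,0],
    [0,0,0],
    [0,0,0],
    [0,0,0],
    [0,0,0],
    [0,0,0],
    [0,0,0],
  ],
  force=80,
)

```text
clock: 6.2
position: [0.4311, -0.242, 0.0272]
tool_rot: [3.14, 0.0, 1.68]
force: [-1.1, 2.0, 9.5]
grip_width: 0.0229
finger_force: 77.9
```

Request:
apply_moves(
  claw=[0.02,0.02,0.02,0.02,0.02,0.02,0.02,0.02,0.02,0.02,0.02,0.02],
  xyz=[
    [0,0,-0.01],
    [0,0,-0.02],
    [0,0,-0.03],
    [0,0,-0.03],
    [0,0,-0.03],
    [0,0,-0.03],
    [0,0,0],
    [0,0,0],
    [0,0,0],
    [0,0,0],
    [0,0,0],
    [0,0,0],
  ],
  twist=[
    [0,0,0],
    [0,0,0],
    [0,0,0],
    [0,0,0],
    [0,0,0],
    [0,0,0],
    [0,0,0.1027],
    [0,0.0786,0],
    [0,0.0786,0],
    [0,0.0786,0],
    [0,0.0786,0],
    [0,0,0],
  ],
)

```text
clock: 7.4
position: [0.43, -0.2437, 0.1766]
tool_rot: [-3.141, -0.316, 1.574]
force: [0.6, 0.2, -0.6]
grip_width: 0.0229
finger_force: 78.6
```

```bash
cat >> h.py <<'E'
YAW=0.0065; O=np.array([.6115,.0159,.135]); C=chuteR(YAW)
def tool():
    s=bot.observe(); return s["position"],R.from_euler('xyz',s["tool_rot"]).as_matrix(),s
def ch(p): return (C.T@(np.array(p)-O)).round(4)
def w2(p): return O+C@np.array(p)
TD=np.column_stack([C[:,1],C[:,0],-C[:,2]])
def delta(pc):
    p,M,s=tool(); print("chute tcp",ch(p),"world target",w2(pc).round(4),"shift tool",(M.T@(w2(pc)-p)).round(4),"twist",R.from_matrix(M.T@TD).as_rotvec().round(4), "F",s["force"].round(1),s["clock"])
E
python3 - <<'E'
from h import *
delta([0,-.2896,-.0053])
E
```

```text
chute tcp [-0.1832 -0.2329  0.1194] world target [ 0.6133 -0.2579  0.0405] shift tool [-0.0563  0.1833  0.1248] twist [ 0.0007 -0.0014 -0.0029] F [ 0.6  0.2 -0.6] 7.4
```

Request:
apply_moves(
  claw=[0.02,0.02,0.02,0.02,0.02,0.02,0.02,0.02,0.02,0.02,0.02,0.02,0.02,0.02,0.02,0.02,0.02],
  xyz=[
    [-0.0188,0,0],
    [-0.0188,0.0183,0],
    [-0.0188,0.0275,0],
    [0,0.0275,0],
    [0,0.0275,0],
    [0,0.0275,0],
    [0,0.0275,0],
    [0,0.0275,0],
    [0,0,0.0178],
    [0,0,0.0178],
    [0,0,0.0178],
    [0,0,0.0178],
    [0,0,0.0178],
    [0,0,0.0178],
    [0,0,0.0178],
    [0,0,0],
    [0,0,0],
  ],
  twist=[
    [0,0,0],
    [0,0,0],
    [0,0,0],
    [0,0,0],
    [0,0,0],
    [0,0,0],
    [0,0,0],
    [0,0,0],
    [0,0,0],
    [0,0,0],
    [0,0,0],
    [0,0,0],
    [0,0,0],
    [0,0,0],
    [0,0,0],
    [0,0,0],
    [0,0,0],
  ],
)

```text
clock: 9.1
position: [0.6142, -0.256, 0.0409]
tool_rot: [-3.142, -0.313, 1.578]
force: [-0.2, -0.6, -1.6]
grip_width: 0.0229
finger_force: 78.7
```

Run:
```python
from h import *
import cv2
delta([0,-.2896,-.0053])
p,M,s=tool(); tip=p+M@[.2296,0,-.0178]; print("tip",ch(tip),proj("top",tip+C[:,2]*.01),proj("side",tip))
def crop(c,x0,y0,w,h,k):
    f=bot.grab_frame(c); return cv2.resize(f["img"][y0:y0+h,x0:x0+w,::-1],None,fx=k,fy=k,interpolation=cv2.INTER_CUBIC)
cv2.imwrite("pics/ap.png",np.vstack([crop("top",230,140,200,70,4),crop("side",280,130,160,64,5)]))
```

```text
chute tcp [ 0.001  -0.2877 -0.0054] world target [ 0.6133 -0.2579  0.0405] shift tool [-0.0019 -0.001  -0.0001] twist [-0.0003  0.0012  0.0007] F [-0.2 -0.6 -1.6] 9.1
tip [ 0.0008 -0.058   0.0121] [[333.59094208 191.35989755]] [[351.60227649 214.70636878]]
```

View pics/ap.png

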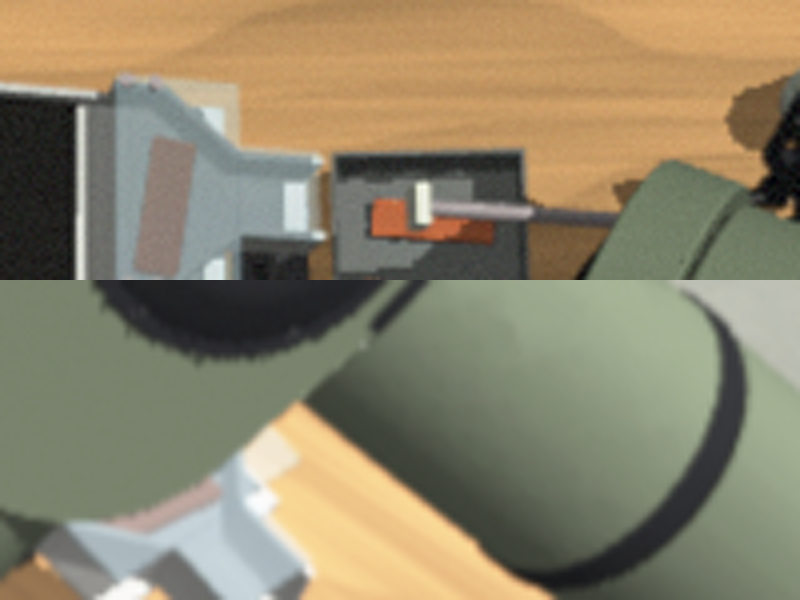

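The head's front is at (333.7,191.2) in the top view, as predicted, and it is in line with the chute. I'll push in.

Request:
apply_moves(
  claw=[0.02,0.02,0.02,0.02,0.02,0.02,0.02],
  xyz=[
    [0.015,-0.001,0],
    [0.015,0,0],
    [0.015,0,0],
    [0.015,0,0],
    [0.014,0,0],
    [0.014,0,0],
    [0,0,0],
  ],
  twist=[
    [0,0,0],
    [0,0,0],
    [0,0,0],
    [0,0,0],
    [0,0,0],
    [0,0,0],
    [0,0,0],
  ],
)

```text
clock: 9.9
position: [0.613, -0.1696, 0.0684]
tool_rot: [3.141, -0.315, 1.58]
force: [1.0, 0.0, -2.0]
grip_width: 0.023
finger_force: 78.8
```

Request:
apply_moves(
  claw=[0.02,0.02,0.02,0.02,0.02,0.02,0.02,0.02,0.02,0.02,0.02,0.02,0.02,0.02,0.02,0.02,0.02,0.02,0.02,0.02],
  xyz=[
    [0.008,0,0],
    [0.008,0,0],
    [0.008,0,0],
    [0.008,0,0],
    [0.008,0,0],
    [0.009,0,0],
    [0.009,0,0],
    [0.009,0,0],
    [0.009,0,0],
    [0.009,0,0],
    [0.009,0,0],
    [0.009,0,0],
    [0.009,0,0],
    [0.009,0,0],
    [0.009,0,0],
    [0.009,0,0],
    [0.009,0,0],
    [0.008,0,0],
    [0.006,0,0],
    [0,0,0],
  ],
  twist=[
    [0,0,0],
    [0,0,0],
    [0,0,0],
    [0,0,0],
    [0,0,0],
    [0,0,0],
    [0,0,0],
    [0,0,0],
    [0,0,0],
    [0,0,0],
    [0,0,0],
    [0,0,0],
    [0,0,0],
    [0,0,0],
    [0,0,0],
    [0,0,0],
    [0,0,0],
    [0,0,0],
    [0,0,0],
    [0,0,0],
  ],
)

```text
clock: 11.9
position: [0.6116, -0.017, 0.118]
tool_rot: [3.141, -0.315, 1.579]
force: [-0.5, 0.2, -0.9]
grip_width: 0.0228
finger_force: 78.7
```

Run:
```python
from h import *
import cv2
p,M,s=tool(); tip=p+M@[.2296,0,-.0178]; print("tip",ch(tip),s["force"],s["clock"])
f=bot.grab_frame("top"); cv2.imwrite("pics/push.png",cv2.resize(f["img"][140:230,170:330,::-1],None,fx=5,fy=5,interpolation=cv2.INTER_CUBIC))
```

```text
tip [-0.0004  0.1931  0.012 ] [-0.48503942  0.21672518 -0.89060469] 11.9
```

View pics/push.png

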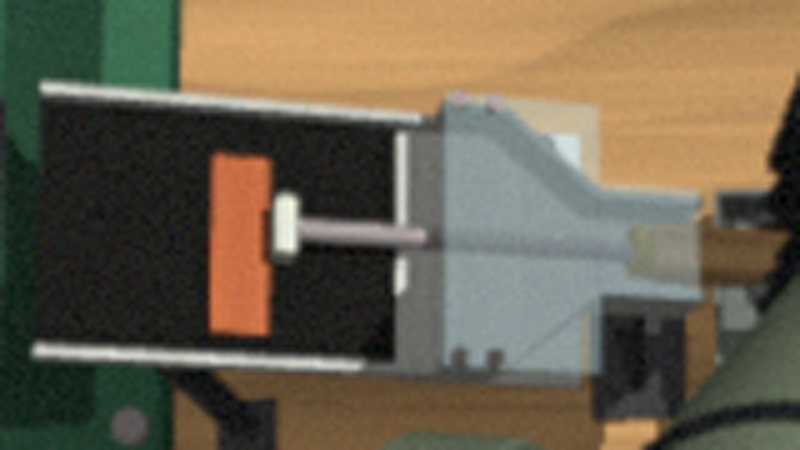

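The top view shows the blank lying straight on the liner, at crop pixels (209–272, 153–335), with the rod head just behind it. I'll back the rod out.

Request:
apply_moves(
  claw=[0.02,0.02,0.02,0.02,0.02,0.02,0.02,0.02,0.02,0.02,0.02,0.02,0.02,0.02,0.02,0.02,0.02,0.02,0.02,0.02],
  xyz=[
    [-0.01,0,0],
    [-0.02,0,0],
    [-0.02,0,0],
    [-0.02,0,0],
    [-0.02,0,0],
    [-0.02,0,0],
    [-0.02,0,0],
    [-0.02,0,0],
    [-0.02,0,0],
    [-0.02,0,0],
    [-0.02,0,0],
    [-0.02,0,0],
    [-0.02,0,0],
    [-0.01,0,0],
    [0,0,-0.02],
    [0,0,-0.02],
    [0,0,-0.02],
    [0,0,-0.03],
    [0,0,-0.03],
    [0,0,0],
  ],
  twist=[
    [0,0,0],
    [0,0,0],
    [0,0,0],
    [0,0,0],
    [0,0,0],
    [0,0,0],
    [0,0,0],
    [0,0,0],
    [0,0,0],
    [0,0,0],
    [0,0,0],
    [0,0,0],
    [0,0,0],
    [0,0,0],
    [0,0,0],
    [0,0,0],
    [0,0,0],
    [0,0,0],
    [0,0,0],
    [0,0,0],
  ],
)

```text
clock: 13.95
position: [0.6146, -0.3049, 0.1553]
tool_rot: [3.137, -0.311, 1.578]
force: [-0.4, 0.1, -1.4]
grip_width: 0.023
finger_force: 78.8
```

Request:
apply_moves(
  claw=[0.02,0.02,0.02,0.02,0.02,0.02,0.02,0.02,0.02,0.02,0.02,0.02,0.02],
  xyz=[
    [0,-0.026,0],
    [0,-0.026,0],
    [0,-0.026,0],
    [0,-0.026,0],
    [0,-0.026,0],
    [0,-0.026,0],
    [0,-0.026,0],
    [0,0,0],
    [0,0,0],
    [0,0,0],
    [0,0,0],
    [0,0,0],
    [0,0,0],
  ],
  twist=[
    [0,0,0],
    [0,0,0],
    [0,0,0],
    [0,0,0],
    [0,0,0],
    [0,0,0],
    [0,0,0],
    [0,-0.0786,0],
    [0,-0.0786,0],
    [0,-0.0786,0],
    [0,-0.0786,0],
    [0,0,-0.1027],
    [0,0,0],
  ],
)

```text
clock: 15.25
position: [0.4318, -0.3027, 0.1513]
tool_rot: [3.142, -0.0, 1.684]
force: [-0.4, -0.2, -0.9]
grip_width: 0.0233
finger_force: 78.8
```

Run:
```python
from h import *
p,M,s=tool(); G=R.from_euler('xyz',[np.pi,0,1.68]).as_matrix()
print(p,"shift",M.T@(np.array([.4311,-.242,.0272])-p),"twist",R.from_matrix(M.T@G).as_rotvec().round(4))
def w(P): return w2(P)
for px in [(212.4,170.6),(224.4,171.4),(223.6,207),(211.8,206.6)]:
    print(least_squares(lambda q: proj("top",w2([q[0],q[1],.008]))[0]-px,[0,.2]).x.round(4))
```

```text
[ 0.43182864 -0.30267698  0.15130137] shift [0.06031151 0.00614048 0.12412974] twist [ 0.0001 -0.0005  0.0043]
[0.0348 0.2183]
[0.0349 0.1924]
[-0.0461  0.1936]
[-0.0465  0.2187]
```

Request:
apply_moves(
  claw=[0.02,0.02,0.02,0.02,0.02,0.02,0.02,0.02,0.02,0.02,0.02],
  xyz=[
    [0.02,0.002,0],
    [0.02,0.002,0],
    [0.02,0.002,0],
    [0,0,0.02],
    [0,0,0.02],
    [0,0,0.02],
    [0,0,0.02],
    [0,0,0.02],
    [0,0,0.012],
    [0,0,0.006],
    [0,0,0],
  ],
  twist=[
    [0,0,0.004],
    [0,0,0],
    [0,0,0],
    [0,0,0],
    [0,0,0],
    [0,0,0],
    [0,0,0],
    [0,0,0],
    [0,0,0],
    [0,0,0],
    [0,0,0],
  ],
)

```text
clock: 16.35
position: [0.4307, -0.2436, 0.033]
tool_rot: [-3.141, -0.0, 1.675]
force: [-0.5, -0.0, -0.9]
grip_width: 0.0227
finger_force: 78.9
```

Now the last 6 mm down, then release and rise.

Request:
apply_moves(
  claw=[0.02,0.02,0.02,0.03,0.04,0.05,0.05,0.05,0.05,0.05,0.05,0.05,0.05,0.05],
  xyz=[
    [0,0,0.003],
    [0,0,0.003],
    [0,0,0],
    [0,0,0],
    [0,0,0],
    [0,0,0],
    [0,0,0],
    [0,0,0],
    [0,0,-0.02],
    [0,0,-0.03],
    [0,0,-0.04],
    [0,0,-0.04],
    [0,0,-0.04],
    [0,0,0],
  ],
  twist=[
    [0,0,0],
    [0,0,0],
    [0,0,0],
    [0,0,0],
    [0,0,0],
    [0,0,0],
    [0,0,0],
    [0,0,0],
    [0,0,0],
    [0,0,0],
    [0,0,0],
    [0,0,0],
    [0,0,0],
    [0,0,0],
  ],
)

```text
clock: 17.75
position: [0.4326, -0.2443, 0.2017]
tool_rot: [3.136, 0.003, 1.676]
force: [1.6, -0.5, -1.1]
grip_width: 0.0501
finger_force: 0.0
```

Run:
```python
from h import *
import cv2
p,M,s=tool();print(p,s["clock"])
f=bot.grab_frame("top"); a=f["img"][:,:,::-1]; g=bot.grab_frame("wrist")["img"][:,:,::-1]
cv2.imwrite("pics/rest.png",np.hstack([cv2.resize(a[140:300,170:370],(400,320)),cv2.resize(g,(400,300))[:,:].copy() if 0 else cv2.copyMakeBorder(cv2.resize(g,(400,300)),0,20,0,0,0)]))
print(delta([-.0057,.2057,.1]))
```

```text
[ 0.43260767 -0.24432175  0.20166595] 17.75
chute tcp [-0.1819 -0.2258  0.1396] world target [0.6047 0.1806 0.2937] shift tool [ 0.4031  0.2174 -0.0955] twist [-0.0139  0.3141  0.0987] F [-0.4  0.  -0.4] 17.85
None
```

View pics/rest.png

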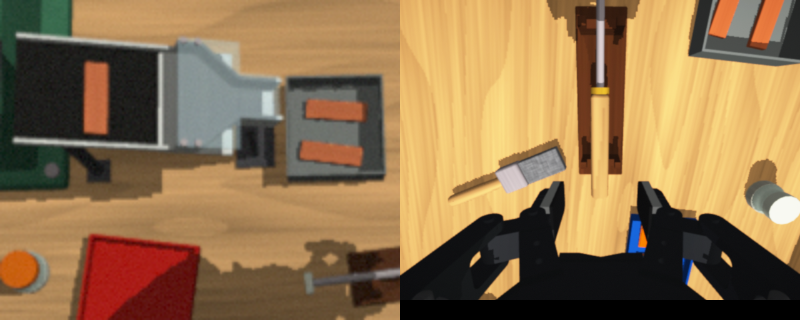

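The rod is back in its forks and the blank is unmoved on the liner. I'll rise and turn the tool for the blank.

Request:
apply_moves(
  claw=[0.05,0.05,0.05,0.05,0.05,0.05,0.05,0.05,0.05,0.05,0.05,0.05,0.05,0.05,0.05,0.05,0.05,0.05,0.05],
  xyz=[
    [0,0,-0.03],
    [0,0,-0.03],
    [0,0,-0.03],
    [0,0,0],
    [0,0,0],
    [0,0,0],
    [0,0,0],
    [0,0,0],
    [0,0,0],
    [0,0,0],
    [0,0,0],
    [0,0,0],
    [0,0,0],
    [0,0,0],
    [0,0,0],
    [0,0,0],
    [0,0,0],
    [0,0,0],
    [0,0,0],
  ],
  twist=[
    [0,0,0],
    [0,0,0],
    [0,0,0],
    [0,0,-0.147],
    [0,0,-0.147],
    [0,0,-0.147],
    [0,0,-0.147],
    [0,0,-0.147],
    [0,0,-0.147],
    [0,0,-0.147],
    [0,0,-0.147],
    [0,0,-0.147],
    [0,0,-0.147],
    [-0.0786,0,0],
    [-0.0786,0,0],
    [-0.0786,0,0],
    [-0.0786,0,0],
    [0,0,0],
    [0,0,0],
  ],
)

```text
clock: 19.75
position: [0.4306, -0.2435, 0.2862]
tool_rot: [2.828, -0.002, -3.138]
force: [-0.2, 0.1, 0.2]
grip_width: 0.05
finger_force: 0.0
```

```bash
sed -i 's/^TD=.*/TD=np.column_stack([-C[:,0],C[:,1],-C[:,2]])/' h.py
python3 - <<'E'
from h import *
delta([-.0057,.2057,.08]); print(bot.observe()["qpos"].round(2))
E
```

```text
chute tcp [-0.1826 -0.1988  0.2235] world target [0.6047 0.1868 0.2746] shift tool [-0.1757  0.4052  0.1433] twist [-0.0003 -0.001  -0.0033] F [-0.2  0.1  0.2] 19.75
[ 0.39  0.37  0.24  1.76 -0.36  1.23  2.35]
```

Request:
apply_moves(
  claw=[0.05,0.05,0.05,0.05,0.05,0.05,0.05,0.05,0.05,0.05,0.05,0.05,0.05,0.05,0.05,0.05,0.05,0.05,0.05,0.05],
  xyz=[
    [-0.0125,0.029,0],
    [-0.0125,0.029,0],
    [-0.0125,0.029,0],
    [-0.0125,0.029,0],
    [-0.0125,0.029,0],
    [-0.0125,0.029,0],
    [-0.0125,0.029,0],
    [-0.0125,0.029,0],
    [-0.0125,0.029,0],
    [-0.0125,0.029,0],
    [-0.0125,0.029,0],
    [-0.0125,0.029,0],
    [-0.0125,0.029,0],
    [-0.0125,0.029,0],
    [0,0,0.028],
    [0,0,0.028],
    [0,0,0.028],
    [0,0,0.028],
    [0,0,0.028],
    [0,0,0],
  ],
  twist=[
    [0,0,0],
    [0,0,0],
    [0,0,0],
    [0,0,0],
    [0,0,0],
    [0,0,0],
    [0,0,0],
    [0,0,0],
    [0,0,0],
    [0,0,0],
    [0,0,0],
    [0,0,0],
    [0,0,0],
    [0,0,0],
    [0,0,0],
    [0,0,0],
    [0,0,0],
    [0,0,0],
    [0,0,0],
    [0,0,0],
  ],
)

```text
clock: 21.75
position: [0.6018, 0.1887, 0.2766]
tool_rot: [2.829, -0.004, -3.134]
force: [-0.3, 0.3, 0.3]
grip_width: 0.0501
finger_force: 0.0
```

Run:
```python
from h import *
import cv2
delta([-.0057,.2057,.003]); print(bot.observe()["qpos"].round(2))
f=bot.grab_frame("wrist"); a=f["img"][:,:,::-1].copy()
V=np.array(f["view"]); F=240/np.tan(np.radians(f["vfov"]/2))
for x,y in [(.0348,.2183),(.0349,.1924),(-.0461,.1936),(-.0465,.2187),(-.0057,.2057)]:
    P=V[:3,:3]@w2([x,y,.008])+V[:3,3]; cv2.circle(a,(int(f["cx"]+F*P[0]/-P[2]),int(f["cy"]-F*P[1]/-P[2])),3,(255,255,0),-1)
cv2.imwrite("pics/w2.png",a)
```

```text
chute tcp [-0.0086  0.2082  0.0813] world target [0.6045 0.2106 0.2014] shift tool [-0.0033 -0.0024  0.0783] twist [-0.0012 -0.0045 -0.0003] F [-0.3  0.3  0.3] 21.75
[-0.26  0.47  0.03  1.61 -0.37  1.03  1.53]
```

View pics/w2.png

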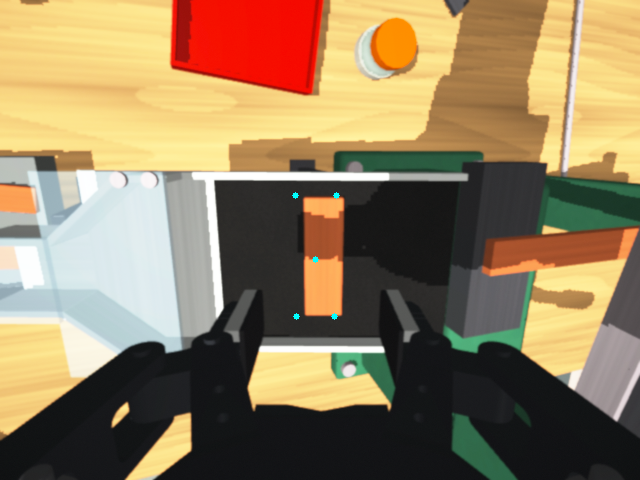

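The wrist view shows the blank at (304–343, 197–316), centred between the fingers to within 2 mm and parallel to the pads. I'll descend.

Request:
apply_moves(
  claw=[0.05,0.05,0.05,0.05,0.05,0.05],
  xyz=[
    [-0.003,0.001,0.018],
    [0,0,0.02],
    [0,0,0.02],
    [0,0,0.01],
    [0,0,0.006],
    [0,0,0],
  ],
  twist=[
    [0,-0.0045,0],
    [0,0,0],
    [0,0,0],
    [0,0,0],
    [0,0,0],
    [0,0,0],
  ],
)

```text
clock: 22.4
position: [0.6073, 0.2107, 0.2102]
tool_rot: [2.827, 0.005, -3.138]
force: [-1.0, -0.5, 0.1]
grip_width: 0.0501
finger_force: 0.0
```

Run:
```python
from h import *
delta([-.0057,.209,.002])
```

```text
chute tcp [-0.0029  0.2085  0.0113] world target [0.6045 0.214  0.2015] shift tool [0.0028 0.0005 0.0093] twist [ 0.0002  0.0055 -0.0017] F [-1.  -0.5  0.1] 22.4
```

Request:
apply_moves(
  claw=[0.05,0.05,0.05,0.05,0.05],
  xyz=[
    [0.002,0,0.003],
    [0,0,0.003],
    [0,0,0.002],
    [0,0,0],
    [0,0,0],
  ],
  twist=[
    [0,0.004,0],
    [0,0,0],
    [0,0,0],
    [0,0,0],
    [0,0,0],
  ],
)

```text
clock: 22.9
position: [0.6052, 0.2131, 0.2022]
tool_rot: [2.827, 0.001, -3.137]
force: [0.6, -0.3, -0.9]
grip_width: 0.05
finger_force: 0.0
```

Request:
apply_moves(
  claw=[0.015,0.015,0.015,0.015,0.015,0.015],
  xyz=[
    [0,0,0],
    [0,0,0],
    [0,0,0],
    [0,0,0],
    [0,0,0],
    [0,0,0],
  ],
  twist=[
    [0,0,0],
    [0,0,0],
    [0,0,0],
    [0,0,0],
    [0,0,0],
    [0,0,0],
  ],
  force=50,
)

```text
clock: 23.5
position: [0.6053, 0.213, 0.2025]
tool_rot: [2.827, 0.001, -3.137]
force: [-1.2, -0.9, 5.0]
grip_width: 0.0226
finger_force: 49.0
```

Request:
apply_moves(
  claw=[0.015,0.015,0.015,0.015,0.015,0.015,0.015,0.015,0.015,0.015,0.015,0.015],
  xyz=[
    [0,0,-0.01],
    [0,0,-0.02],
    [0,0,-0.03],
    [0,0,-0.03],
    [0,0,-0.03],
    [0,0,0],
    [0.03,0,0],
    [0.03,0,0],
    [0.03,0,0],
    [0.03,0,0],
    [0.03,0,0],
    [0,0,0],
  ],
  twist=[
    [0,0,0],
    [0,0,0],
    [0,0,0],
    [0,0,0],
    [0,0,0],
    [0,0,0],
    [0,0,0],
    [0.0786,0,0],
    [0.0786,0,0],
    [0.0786,0,0],
    [0.0786,0,0],
    [0,0,0],
  ],
)

```text
clock: 24.7
position: [0.4521, 0.1773, 0.3165]
tool_rot: [-3.139, -0.0, -3.132]
force: [1.5, 1.1, -0.9]
grip_width: 0.0225
finger_force: 49.3
```

Run:
```python
from h import *
import cv2
p,M,s=tool(); print("shift",M.T@(np.array([.415,.193,.05])-p),s["clock"])
T=R.from_euler('xyz',[np.pi,0,np.pi-.03]).as_matrix(); print("twist",R.from_matrix(M.T@T).as_rotvec().round(4))
a=bot.grab_frame("wrist")["img"][:,:,::-1]; b=bot.grab_frame("side")["img"][:,:,::-1]
cv2.imwrite("pics/held.png",np.hstack([cv2.resize(a,(400,300)),cv2.resize(b,(400,300))]))
```

```text
shift [0.03695038 0.0166249  0.26642188] 24.7
twist [-0.0022  0.      0.0395]
```

View pics/held.png

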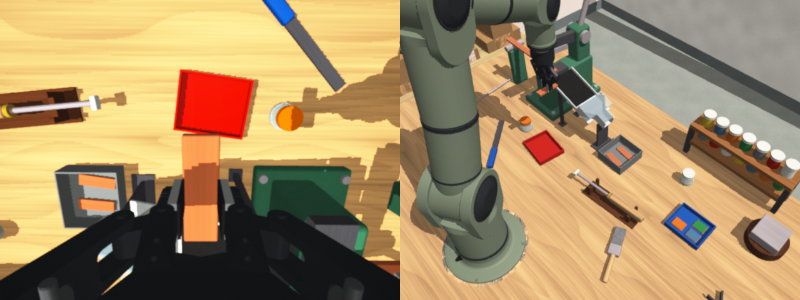

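The blank is held level and crosswise between the pads. I'll move over the tray and lower it.

Request:
apply_moves(
  claw=[0.015,0.015,0.015,0.015,0.015,0.015,0.015,0.015,0.015,0.015,0.015,0.015],
  xyz=[
    [0.018,0.008,0],
    [0.018,0.008,0],
    [0,0,0.03],
    [0,0,0.03],
    [0,0,0.03],
    [0,0,0.03],
    [0,0,0.03],
    [0,0,0.03],
    [0,0,0.03],
    [0,0,0.03],
    [0,0,0.026],
    [0,0,0],
  ],
  twist=[
    [0,0,0.04],
    [0,0,0],
    [0,0,0],
    [0,0,0],
    [0,0,0],
    [0,0,0],
    [0,0,0],
    [0,0,0],
    [0,0,0],
    [0,0,0],
    [0,0,0],
    [0,0,0],
  ],
)

```text
clock: 26.0
position: [0.4189, 0.1905, 0.0475]
tool_rot: [-3.139, -0.003, 3.104]
force: [0.2, -0.2, -1.2]
grip_width: 0.0221
finger_force: 49.5
```

Request:
apply_moves(
  claw=[0.015,0.015,0.015,0.015,0.015,0.015,0.015],
  xyz=[
    [0,0,0.015],
    [0,0,0.01],
    [0,0,0.007],
    [0,0,0.004],
    [0,0,0.002],
    [0,0,0.002],
    [0,0,0],
  ],
  twist=[
    [0,0,0],
    [0,0,0],
    [0,0,0],
    [0,0,0],
    [0,0,0],
    [0,0,0],
    [0,0,0],
  ],
)

```text
clock: 26.7
position: [0.4197, 0.192, 0.0103]
tool_rot: [3.142, 0.001, 3.106]
force: [0.2, -0.1, -1.5]
grip_width: 0.0225
finger_force: 49.5
```

Request:
apply_moves(
  claw=[0.015,0.015,0.015,0.015],
  xyz=[
    [0,0,0.001],
    [0,0,0.001],
    [0,0,0.001],
    [0,0,0],
  ],
  twist=[
    [0,0,0],
    [0,0,0],
    [0,0,0],
    [0,0,0],
  ],
)

```text
clock: 27.1
position: [0.4201, 0.192, 0.008]
tool_rot: [3.141, 0.002, 3.106]
force: [-2.1, -1.6, 21.3]
grip_width: 0.0224
finger_force: 56.5
```

The force shows contact with the tray floor. I'll release and rise.

Request:
apply_moves(
  claw=[0.015,0.03,0.045,0.05,0.05,0.05,0.05,0.05,0.05,0.05,0.05,0.05],
  xyz=[
    [0,0,-0.001],
    [0,0,0],
    [0,0,0],
    [0,0,0],
    [0,0,0],
    [0,0,-0.005],
    [0,0,-0.02],
    [0,0,-0.04],
    [0,0,-0.04],
    [0,0,-0.04],
    [0,0,-0.04],
    [0,0,0],
  ],
  twist=[
    [0,0,0],
    [0,0,0],
    [0,0,0],
    [0,0,0],
    [0,0,0],
    [0,0,0],
    [0,0,0],
    [0,0,0],
    [0,0,0],
    [0,0,0],
    [0,0,0],
    [0,0,0],
  ],
)

```text
clock: 28.3
position: [0.4213, 0.1928, 0.1979]
tool_rot: [3.137, 0.006, 3.106]
force: [0.1, 0.2, -0.4]
grip_width: 0.0498
finger_force: 0.0
```

Run:
```python
from h import *
import cv2
a=bot.grab_frame("wrist")["img"][:,:,::-1]; b=bot.grab_frame("side")["img"][:,:,::-1]
cv2.imwrite("pics/end.png",np.hstack([cv2.resize(a,(400,300)),cv2.resize(b[150:390,180:500],(400,300))]))
```

```text
(no output)
```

View pics/end.png

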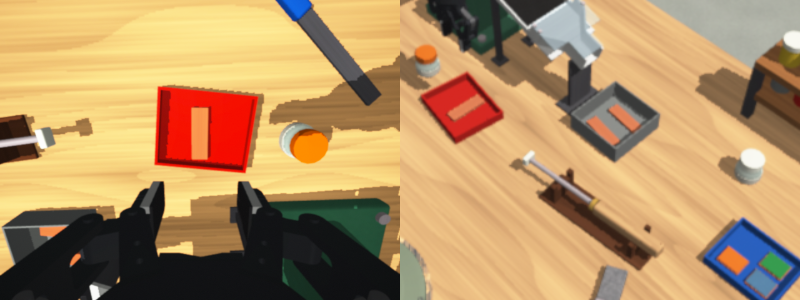

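The blank lies flat near the middle of the red tray, and the rod is home in both forks. I'll hand the job in.

```bash
python3 -c "
from workcell import bot
print(bot.job_done())"
```

```text
the job is handed in; nothing more can be done
None
```

The blank is out of the chute and lies flat in the red tray, the rod is back in its rest, and the job was handed in at about 28 s of the 64 s allowed; no verdict was returned.

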